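# Turn the fastener carousel to the bolts

### The job

Push on the rim of the green fastener carousel with closed fingers or the outside of a finger, turning it gently until the compartment of bolts faces front, its middle lined up with the flat pointer on the carousel's foot. Leave the tin standing on the carousel in the middle, without lifting it, leave the things lying around the carousel where they are, and finish clear of everything with the carousel at rest.

Things in the scene. Friction and masses are not known exactly. Their poses are not given: they have to be found in the camera images.
- carousel: Green turntable 240 mm across, five 72 degree compartments: from the bolts anticlockwise (from above) hex bolts lying, hex nuts, washers, standing tubes, square plates, all fixed. Origin on the turning axis at bench height; its own -x points through the bolts' middle, z up. Lip 60 mm, dividers 76 mm above the bench. Turns either way without stop, stays where left (about 0.1 N m, 1 N at a lug); 0.8-1.5 kg.
- lug (a point): Middle of the push lug at the bolts' anticlockwise (from above) end, 138 mm from the axis, 60 mm above the bench. Five equal lugs, at 36, 108, 180, 252 and 324 degrees from the bolts, stand radially outside the rim at the dividers' ends: 116 to 156 mm from the axis, 12 mm thick, 36 to 80 mm above the bench. Push them sideways to turn the carousel.
- bolts_mid (a point): Middle of the outer lip of the bolt compartment, 115 mm from the turning axis and 60 mm above the bench; turns with the carousel.
- stand: The carousel's fixed grey foot, a disc 210 mm across and 14 mm high under the carousel. Origin: on the turning axis, at bench height. Its own -x axis is the front: a flat pointer tongue 26 mm wide and 10 mm high sticks out that way from under the carousel. The foot may stand turned up to 0.4 rad either way from pointing along world -x.
- pointer_tip (a point): Tip of the pointer on the foot, 193 mm from the turning axis, 10 mm above the bench. The bolt compartment's middle must lie on the line from the axis to this tip.
- tin: Loose small closed tin, 54 mm across and 45 mm high, standing free on the carousel's deck at its middle (top 91 mm above the bench). Origin: centre of its underside.
- nut_bin: Bystander: loose green open bin of nuts, 100 x 75 x 50 mm, on the bench beside the carousel, about 0.27 to 0.31 m from its axis. Origin: centre of its underside.
- coupling: Bystander: loose dark steel pipe coupling, stepped, 60 mm across and 50 mm high, standing on the bench beside the carousel, about 0.27 to 0.31 m from its axis. Origin: centre of its underside.
- wrench: Bystander: loose flat wrench, 160 mm long, lying on the bench beside the carousel, about 0.27 to 0.31 m from its axis. Origin: centre of its underside, its length along its own x.
Things that resemble listed ones, but are neither listed nor needed, are in the scene too. What is meant by the tin is not blue, and is the smaller of those in its own colour.

How it is judged:
By the outcome, as a careful person would: the job done as asked, in the order asked, and still so for the second after the job is handed in, with the robot touching nothing.
It also fails if it takes over 48 s, if anything falls off the work surface, if the arm or the gripper's body presses on something with over 40 N, if the wrist force passes 120 N, or if a joint passes its speed limit or range.

### The arm

A 7-joint arm with a two-finger parallel gripper is mounted at the origin on the work surface. World frame = base frame: x ahead of the robot, y to its left, z up, the work surface at z = 0. Lengths are in m, angles in rad, forces in N, time in s.
With the tool pointing down it reaches from about 0.425 to 0.875 m from the base axis. Payload 8.4 kg.
Tool frame: the origin (TCP) lies between the finger pads; the fingertips stand 11 mm ahead of it and the grasp point (between the pads) lies 8 mm behind it; z points along the fingers, y is the direction in which the jaws open and shut (so a half turn about z gives the same grasp; the last joint's range is limited). The gripper opens to 85 mm and grips with 20 to 120 N. Pads are 22 mm wide; open, the fingers measure 114 mm over their backs; the gripper's body (76 mm by 85 mm) begins 54 mm behind the grasp point. The pads swing forward as they close: fully open they stand 13 mm farther back than shut.
Start: joints at [-1.31, 0.333, 0.04, 1.465, -0.013, 1.343, -0.059], TCP at [0.229, 0.608, 0.242] pointing down, gripper open.
Joint ranges: [-2.58, 2.58], [-0.38, 2.09], [-1.3, 1.39], [0.25, 2.4], [-1.5, 4.64], [0.08, 2.09], [-2.65, 2.65]. Speed limits (rad/s): [2.22, 2.22, 2.79, 2.79, 3.14, 3.14, 3.14].

### API

Orientations are given as a rotation vector (axis times angle).
In Python, from rig import monitor, optics, r gives the robot as it stands.
- The arm moves only by the tool jog_arm, never from a script. Its arguments are lists of equal length, an entry for each row: "offset": the shift along the tool's x, y, z in cm, a list of three; "spin": the turn about the tool's z in degrees. In form: {"offset": [[x, y, z], ...], "spin": [spin, ...]}. A call has 1 to 10 rows; each row shifts and turns the commanded pose from where the row before left it, along the tool's axes as they then stand; what a row does not reach is not made up. A row lasts 1/12 s, in which the tool goes at most 41.7 mm and 7.16 degrees, less where a joint would pass 70% of its speed; a pose out of reach is approached as far as the arm can. A call is refused whole if a number of a shift passes 4.17 or a number of a turn 7.16, either way. A call with a gripper value outside its range is refused whole. "gripper" is the closure, from 0 (fully open) to 1 (shut), set as the call begins (left out, the last holds). The fingers move at their own pace and stop on an object; the grip force is fixed at half the most. Time passes only in rows, so rows that do not move let the fingers close. It gives the time, the measured TCP pose, the force and the opening at its end, in the units of the state.
- monitor.get_obs(): the state, without advancing time (a new reading comes with each control period).
- optics.get_image(name): name is "scene" or "top"; returns a dict with "pixels" (480x640x3 uint8, blue, green, red), "intrinsics" (3x3 intrinsics, pixels), "extrinsics" (4x4, takes a point from camera to world coordinates). Camera axes: x right, y up, looking along -z (the intrinsics and any distortion apply to the point x, -y, -z); pixel columns grow to the right and rows downward; lengths in m; the calibration is good to about 2 mm. A picture is of the moment at which its call begins. There is no depth.
- r.job_done(): hands the job in, once; it reports no verdict.
The state is a dict: "time_s": time; "joints": joint angles; "qd": joint speeds; "tau": joint torques, N m; "eef_pos": TCP position; "tool_rot": TCP orientation; "force": force on the tool from outside, world axes, zero at the start; "ft_torque": the same for the moment, N m; "finger_gap": finger opening in m.
Only numpy, scipy, OpenCV 4.12 (cv2) and the standard library are available. Lean on these libraries where they do the work, as an engineer would, in place of code of your own. Each camera call takes 0.05 s, during which the arm holds its last target.

## Working session

There is one attempt and no reset: what is moved stays moved. The work goes in short steps, Python scripts to look and compute and a tool call to move; the robot and the scene stay as the last step left them, time stands still between calls to the robot, and variables do not carry over. Pictures are saved under pics/ and viewed, and the job is handed in when it is done.

Besides the shell and the picture viewer there is one more tool, called after "Emit:" as a command line: name --pt "numbers of a row" for each row, then --argument value for the rest. jog_arm: Moves the arm, as the interface text tells. Its arguments: {"type":"object","properties":{"offset":{"type":"array","items":{"type":"array","items":{"type":"number"}}},"spin":{"type":"array","items":{"type":"number"}},"gripper":{"type":"number"}},"required":["offset","spin"]}

```bash
mkdir -p pics; ls; python3 - <<'E'
from rig import monitor, optics, r
import cv2,numpy as np
o=monitor.get_obs(); print(o)
for n in("scene","top"):
    d=optics.get_image(n); cv2.imwrite(f"pics/{n}0.png",d["pixels"]); print(n,d["intrinsics"],d["extrinsics"],[k for k in d])
E
```

```text
pics
{'time_s': 0.0, 'joints': array([-1.31018947,  0.33393343,  0.0399076 ,  1.46629556, -0.01338456,
        1.34331687, -0.05854231]), 'qd': array([ 0.00020433,  0.0004582 ,  0.00112425,  0.00163726, -0.00044827,
       -0.00043697, -0.0002448 ]), 'tau': array([ 4.29035899e-04, -6.58542252e+01,  1.36569623e+00, -4.05582011e+01,
        1.66549289e-02,  1.22636158e-02,  1.80375258e-05]), 'eef_pos': array([0.22875184, 0.60793194, 0.24139529]), 'tool_rot': array([-5.62246749e-01, -3.09070501e+00,  2.63790052e-03]), 'force': array([-0.50418826, -0.71448187, -0.00901721]), 'ft_torque': array([ 0.04751636, -0.03524946,  0.06145268]), 'finger_gap': 0.08521380540492289}
scene [[537.66159924   0.         316.05286621]
 [  0.         537.66159924 242.17421931]
 [  0.           0.           1.        ]] [[-0.88288818 -0.30149242  0.36001497  1.00196325]
 [ 0.46933995 -0.54187989  0.69719882  0.89739775]
 [-0.01511529  0.78451801  0.61992179  0.82134267]
 [ 0.          0.          0.          1.        ]] ['pixels', 'intrinsics', 'extrinsics']
top [[600.97286282   0.         302.06384154]
 [  0.         600.97286282 233.97110231]
 [  0.           0.           1.        ]] [[ 0.00736018  0.99937797 -0.03448903  0.4836462 ]
 [-0.99995071  0.00712581 -0.00691349  0.04566601]
 [-0.00666342  0.03453822  0.99938116  1.33446651]
 [ 0.          0.          0.          1.        ]] ['pixels', 'intrinsics', 'extrinsics']
```

View pics/scene0.png

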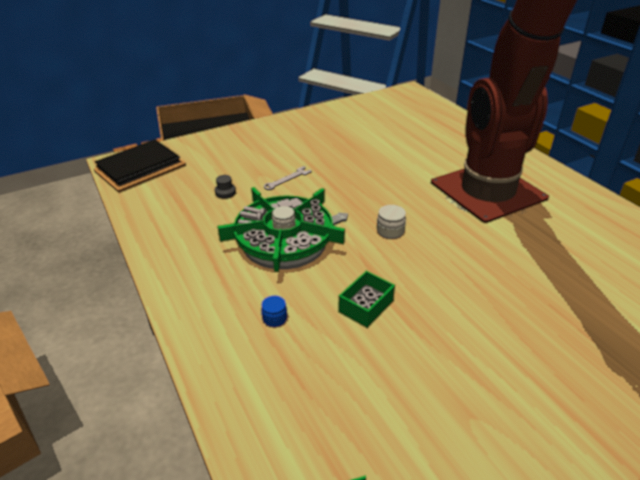

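View pics/top0.png

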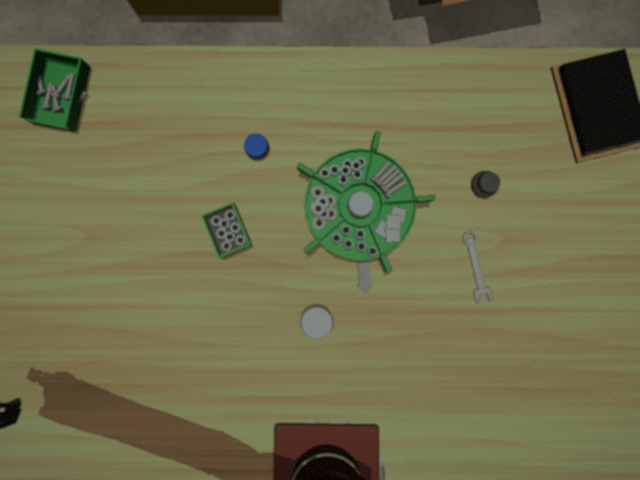

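```bash
python3 - <<'E'
import cv2
i=cv2.imread("pics/top0.png"); c=i[120:340,280:450]; cv2.imwrite("pics/crop0.png",cv2.resize(c,None,fx=2.7*1,fy=2.7,interpolation=cv2.INTER_CUBIC))
i=cv2.imread("pics/scene0.png"); c=i[150:330,180:420]; cv2.imwrite("pics/crop1.png",cv2.resize(c,None,fx=3.3,fy=3.3,interpolation=cv2.INTER_CUBIC))
E
```

```text
(no output)
```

View pics/crop0.png

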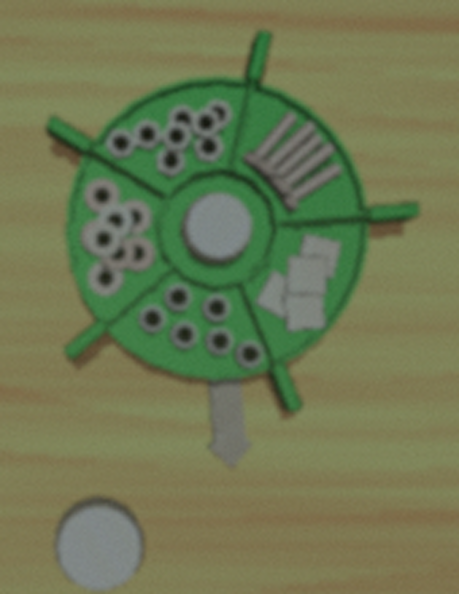

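View pics/crop1.png

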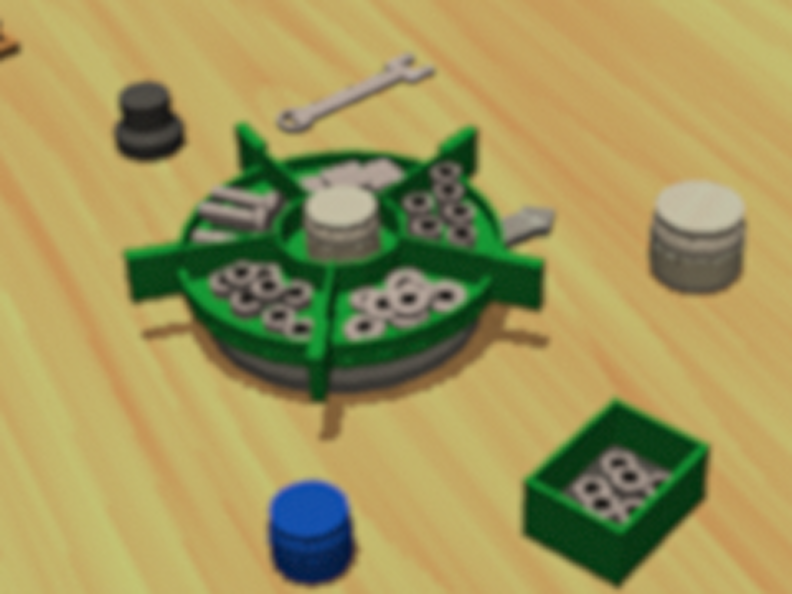

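```bash
cat > h.py <<'E'
import cv2,numpy as np
from rig import monitor, optics, r
def ray(d,uv,z):
    K,T=d["intrinsics"],d["extrinsics"]
    v=np.array([(uv[0]-K[0,2])/K[0,0],-(uv[1]-K[1,2])/K[1,1],-1.])
    w=T[:3,:3]@v; o=T[:3,3]; return (o+w*(z-o[2])/w[2])[:3]
def proj(d,p):
    K,T=d["intrinsics"],d["extrinsics"]; c=T[:3,:3].T@(np.asarray(p)-T[:3,3])
    return np.array([K[0,0]*c[0]/-c[2]+K[0,2],K[1,1]*c[1]/c[2]+K[1,2]])
def rect(d,z,c,half=.21,s=0.0005):
    "orthophoto of plane z about c: rows -x up, cols -y right; returns image, scale"
    n=int(2*half/s)
    pts=np.float32([[c[0]+half,c[1]+half],[c[0]+half,c[1]-half],[c[0]-half,c[1]-half],[c[0]-half,c[1]+half]])
    src=np.float32([proj(d,[*p,z]) for p in pts]); dst=np.float32([[0,0],[n,0],[n,n],[0,n]])
    return cv2.warpPerspective(d["pixels"],cv2.getPerspectiveTransform(src,dst),(n,n),flags=cv2.INTER_CUBIC)
def greens(d):
    h=cv2.cvtColor(d["pixels"],cv2.COLOR_BGR2HSV)
    return cv2.inRange(h,(50,110,30),(80,255,255))
E
cat > meas.py <<'E'
from h import *
import sys
d=optics.get_image("top")
m=greens(d); n,l,s,c=cv2.connectedComponentsWithStats(m)
k=max(range(1,n),key=lambda k:s[k,4] if abs(c[k,0]-361)<40 and abs(c[k,1]-205)<40 else 0)
cs,_=cv2.findContours(np.uint8(l==k),cv2.RETR_EXTERNAL,cv2.CHAIN_APPROX_NONE)
P=max(cs,key=cv2.contourArea)[:,0,:].astype(float)
# rim at z=.06 : robust circle fit with r~.12
W=np.array([ray(d,p,.06)[:2] for p in P])
c0=np.array(ray(d,(361,205),.06)[:2])
for it in range(30):
    rr=np.linalg.norm(W-c0,axis=1); S=W[abs(rr-.12)<(.012 if it<10 else .004)]
    A=np.c_[2*S,np.ones(len(S))]; x=np.linalg.lstsq(A,(S**2).sum(1),rcond=None)[0]; c0=x[:2]; R=np.sqrt(x[2]+c0@c0)
print("axis",c0,"R",R,len(S),"of",len(W))
# lugs at z=.08
ys,xs=np.nonzero(l==k); W8=np.array([ray(d,p,.08)[:2] for p in zip(xs,ys)])-c0
rr=np.linalg.norm(W8,axis=1); L=W8[(rr>.132)&(rr<.153)]; a=np.degrees(np.arctan2(L[:,1],L[:,0]))
ang=[]
used=np.zeros(len(a),bool)
for i in range(len(a)):
    if used[i]: continue
    g=abs((a-a[i]+180)%360-180)<20; used|=g
    ang.append(np.degrees(np.angle(np.exp(1j*np.radians(a[g])).mean()))); print("lug",round(ang[-1],2),g.sum(),"rmax",rr[(rr>.132)].max().round(3))
ang=np.array(ang); ph=np.degrees(np.angle(np.exp(5j*np.radians(ang)).mean()))/5
print("lug phase mod72",ph%72,"resid",[round((x-ph+36)%72-36,2) for x in ang])
# pointer, grey at z=.01
i=d["pixels"].astype(int); 
ys,xs=np.mgrid[0:480,0:640]; 
Wp=np.array([ray(d,p,.01)[:2] for p in zip(xs.ravel()[:],ys.ravel())]) if len(sys.argv)>1 else None
if Wp is not None:
    q=Wp-c0; rr=np.linalg.norm(q,axis=1); sat=cv2.cvtColor(d["pixels"],cv2.COLOR_BGR2HSV)[...,1].ravel()
    near=(abs(np.degrees(np.arctan2(q[:,1],-q[:,0])))<30)
    for lo,hi in((.135,.150),(.15,.165),(.165,.18),(.18,.193)):
        g=near&(rr>lo)&(rr<hi)&(sat<60); mm=q[g].mean(0); print("ptr",lo,g.sum(),np.degrees(np.arctan2(mm[1],mm[0]))%360)
    g=near&(rr>.135)&(rr<.21)&(sat<60); qq=q[g]; print("far",np.linalg.norm(qq,axis=1).max())
for nm,p,z in(("tin",(361,204),.091),):
    print(nm,ray(d,p,z))
cv2.imwrite("pics/rect_%.2f.png"%monitor.get_obs()["time_s"],rect(d,.06,c0))
E
python3 meas.py p; python3 - <<'E'
from h import *
from scipy.spatial.transform import Rotation as Ro
o=monitor.get_obs(); print(Ro.from_rotvec(o["tool_rot"]).as_matrix().round(4))
d=optics.get_image("top")
for n,p in dict(coup=(486,184),w1=(470,238),w2=(484,295),bin=(227,230),grey=(317,322),blue=(256,146)).items(): print(n,ray(d,p,.02))
E
```

```text
axis [ 0.59253872 -0.06774334] R 0.11745252328017117 242 of 578
lug -12.87 51 rmax 0.154
lug 59.21 54 rmax 0.154
lug -85.32 49 rmax 0.154
lug 130.98 43 rmax 0.154
lug -157.48 52 rmax 0.154
lug phase mod72 58.90355869827025 resid [np.float64(0.23), np.float64(0.31), np.float64(-0.23), np.float64(0.07), np.float64(-0.39)]
ptr 0.135 83 185.2417863349419
ptr 0.15 86 185.3808910544003
ptr 0.165 96 185.375490049445
ptr 0.18 37 185.39989393669933
far 0.1906362170486663
tin [ 0.58958281 -0.06742445  0.091     ]
[[-9.360e-01  3.521e-01 -4.000e-04]
 [ 3.521e-01  9.360e-01 -1.200e-03]
 [-0.000e+00 -1.300e-03 -1.000e+00]]
coup [ 0.64140127 -0.34732899  0.02      ]
w1 [ 0.52281997 -0.31207873  0.02      ]
w2 [ 0.39892413 -0.34221159  0.02      ]
bin [0.53654162 0.21928088 0.02      ]
grey [0.3374748  0.02082873 0.02      ]
blue [0.72200711 0.15756408 0.02      ]
```

Emit:
jog_arm --pt "-2.78 -1.82 0" --pt "-2.78 -1.82 0" --pt "-2.78 -1.82 0" --pt "-2.78 -1.82 0" --pt "-2.78 -1.82 0" --pt "-2.78 -1.82 0" --pt "-2.78 -1.82 0" --pt "-2.78 -1.82 0" --pt "-2.78 -1.82 0" --pt "-2.78 -1.82 0" --spin '[0,0,0,0,0,0,0,0,0,0]' --gripper 1

```text
time_s: 1.03
eef_pos: [0.4256, 0.3386, 0.2423]
tool_rot: [-0.562, -3.091, -0.0]
force: [0.3, 0.7, 0.4]
finger_gap: 0.0003
```

Emit:
jog_arm --pt "-2.78 -1.82 0" --pt "-2.78 -1.82 0" --pt "-2.78 -1.82 0" --pt "-2.78 -1.82 0" --pt "-2.78 -1.82 0" --pt "-2.78 -1.82 0" --pt "-2.78 -1.82 0" --pt "-2.78 -1.82 0" --pt "-2.78 -1.82 0" --pt "-2.78 -1.82 0" --spin '[0,0,0,0,0,0,0,0,0,0]'

```text
time_s: 1.87
eef_pos: [0.6218, 0.0705, 0.2423]
tool_rot: [-0.562, -3.091, -0.0]
force: [0.4, 0.3, 0.2]
finger_gap: -0.0001
```

Emit:
jog_arm --pt "0 0 0" --pt "0 0 0" --pt "0 0 0" --spin '[-4.3,-4.3,0]'

```text
time_s: 2.12
eef_pos: [0.6212, 0.0711, 0.2419]
tool_rot: [-0.325, -3.124, 0.001]
force: [-0.0, 0.8, -0.1]
finger_gap: -0.0
```

```bash
cat > st.py <<'E'
from h import *
from scipy.spatial.transform import Rotation as Ro
C=np.array([.5925,-.0677])
o=monitor.get_obs(); p=o["eef_pos"]; q=p[:2]-C; M=Ro.from_rotvec(o["tool_rot"]).as_matrix()
print("t",o["time_s"],"p",p.round(4),"r",np.linalg.norm(q).round(4),"th",np.degrees(np.arctan2(q[1],q[0])).round(2),"ytool ang",np.degrees(np.arctan2(M[1,1],M[0,1])).round(2),"F",o["force"].round(2),"gap",o["finger_gap"],"j",o["joints"].round(2))
E
python3 st.py; python3 - <<'E'
from h import *
for n in("top","scene"): cv2.imwrite(f"pics/{n}1.png",optics.get_image(n)["pixels"])
E
```

```text
t 2.1167 p [0.6212 0.0711 0.2419] r 0.1418 th 78.33 ytool ang 78.11 F [-0.03  0.77 -0.11] gap -3.219767404573162e-05 j [-0.54  0.3   0.44  1.55 -0.13  1.33  1.28]
```

View pics/scene1.png

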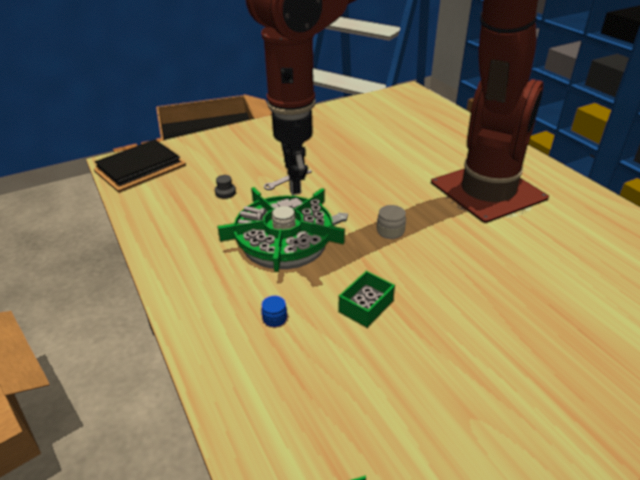

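Emit:
jog_arm --pt "0 0 2" --pt "0 0 2.5" --pt "0 0 2.5" --pt "0 0 2.5" --pt "0 0 2.5" --pt "0 0 2" --pt "0 0 2" --pt "0 0 1.5" --pt "0 0 0.6" --pt "0 0 0" --spin '[0,0,0,0,0,0,0,0,0,0]'

```text
time_s: 3.05
eef_pos: [0.6199, 0.0723, 0.0599]
tool_rot: [-0.33, -3.122, 0.001]
force: [0.4, 0.2, 0.9]
finger_gap: -0.0
```

```bash
python3 st.py; python3 - <<'E'
from h import *
i=optics.get_image("scene")["pixels"][150:330,180:420]; cv2.imwrite(f"pics/s2.png",cv2.resize(i,None,fx=3,fy=3))
E
```

```text
t 3.05 p [0.6199 0.0723 0.0599] r 0.1427 th 78.91 ytool ang 77.94 F [0.41 0.21 0.85] gap -1.5035038116011132e-05 j [-0.5   0.46  0.4   1.74 -0.21  0.99  1.33]
```

View pics/s2.png

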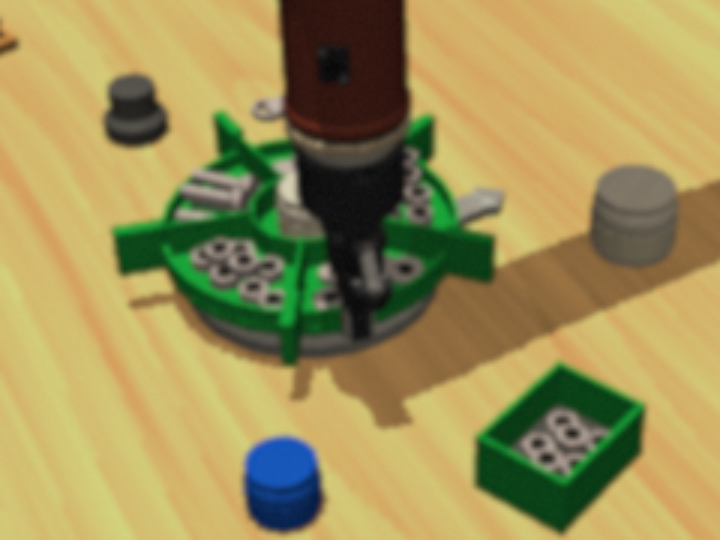

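Emit:
jog_arm --pt "-0.37 -0.01 0" --pt "-0.37 -0.01 0" --pt "-0.37 -0.01 0" --pt "-0.37 -0.01 0" --pt "-0.37 -0.01 0" --pt "-0.37 -0.01 0" --pt "-0.37 -0.01 0" --pt "-0.37 -0.01 0" --pt "-0.37 -0.01 0" --pt "-0.37 -0.01 0" --spin '[1.5,1.5,1.5,1.5,1.5,1.5,1.5,1.5,1.5,1.5]'

```text
time_s: 3.93
eef_pos: [0.6559, 0.0591, 0.0612]
tool_rot: [-0.738, -3.053, -0.0]
force: [-0.5, 0.7, 0.5]
finger_gap: -0.0001
```

```bash
python3 st.py
```

```text
t 3.9333 p [0.6559 0.0591 0.0612] r 0.1417 th 63.44 ytool ang 62.84 F [-0.46  0.72  0.49] gap -5.1640484779348304e-05 j [-0.5   0.53  0.45  1.65 -0.26  1.03  1.13]
```

Emit:
jog_arm --pt "-0.5 -0.01 0" --pt "-0.5 -0.01 0" --pt "-0.5 -0.01 0" --pt "-0.5 -0.01 0" --pt "-0.5 -0.01 0" --pt "-0.5 -0.01 0" --pt "-0.5 -0.01 0" --pt "-0.5 -0.01 0" --pt "-0.5 -0.01 0" --pt "-0.5 -0.01 0" --spin '[2,2,2,2,2,2,2,2,2,2]'

```text
time_s: 4.77
eef_pos: [0.6957, 0.0292, 0.0612]
tool_rot: [-1.257, -2.879, -0.001]
force: [-0.2, -0.6, 0.2]
finger_gap: -0.0003
```

```bash
python3 st.py; python3 meas.py
```

```text
t 4.7667 p [0.6957 0.0292 0.0612] r 0.1416 th 43.2 ytool ang 42.83 F [-0.23 -0.58  0.16] gap -0.0003050564992288785 j [-0.48  0.61  0.53  1.55 -0.33  1.07  0.88]
axis [ 0.59035966 -0.07996925] R 0.11898156789351486 77 of 596
lug -31.02 36 rmax 0.151
lug -108.5 20 rmax 0.151
lug 174.65 48 rmax 0.151
lug phase mod72 35.70252352455195 resid [np.float64(5.28), np.float64(-0.2), np.float64(-5.05)]
tin [ 0.58958281 -0.06742445  0.091     ]
```

```bash
sed -i 's/^print("axis"/if len(sys.argv)<2: c0=np.array([.5925,-.0677])\nprint("axis"/' meas.py; python3 meas.py; python3 - <<'E'
from h import *
i=optics.get_image("top")["pixels"][100:320,230:500]; cv2.imwrite(f"pics/t3.png",cv2.resize(i,None,fx=2.5,fy=2.5))
E
```

```text
axis [ 0.5925 -0.0677] R 0.11928169797909215 78 of 605
lug -36.62 48 rmax 0.154
lug -108.81 50 rmax 0.154
lug 178.81 49 rmax 0.154
lug phase mod72 35.12542825628892 resid [np.float64(0.25), np.float64(0.06), np.float64(-0.31)]
tin [ 0.58958281 -0.06742445  0.091     ]
```

View pics/t3.png

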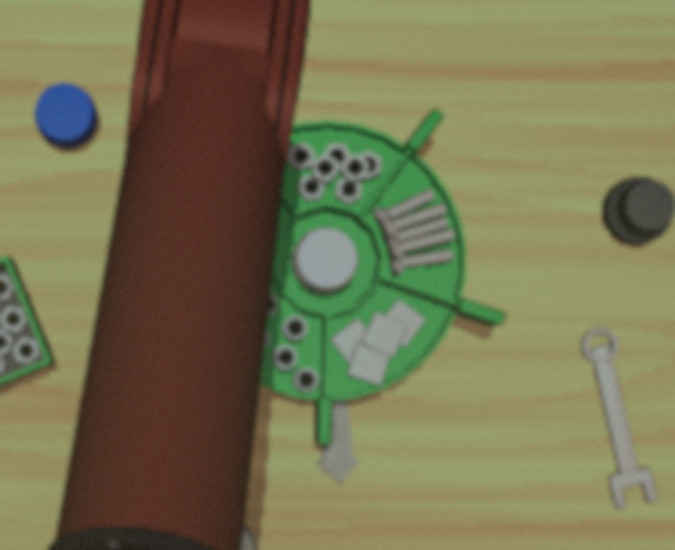

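Emit:
jog_arm --pt "-0.5 -0.01 0" --pt "-0.5 -0.01 0" --pt "-0.5 -0.01 0" --pt "-0.5 -0.01 0" --pt "-0.5 -0.01 0" --pt "-0.5 -0.01 0" --pt "-0.5 -0.01 0" --pt "-0.5 -0.01 0" --pt "-0.5 -0.01 0" --pt "-0.5 -0.01 0" --spin '[2,2,2,2,2,2,2,2,2,2]'

```text
time_s: 5.75
eef_pos: [0.7226, -0.0132, 0.0613]
tool_rot: [1.739, 2.617, 0.0]
force: [0.2, 0.0, 0.4]
finger_gap: 0.0001
```

```bash
python3 st.py
```

```text
t 5.75 p [ 0.7226 -0.0132  0.0613] r 0.141 th 22.72 ytool ang 22.79 F [0.2  0.04 0.39] gap 0.0001246506351825198 j [-0.44  0.68  0.6   1.47 -0.41  1.12  0.63]
```

Emit:
jog_arm --pt "-0.5 0 0" --pt "-0.5 -0.01 0" --pt "-0.5 0 0" --pt "-0.5 -0.01 0" --pt "-0.5 0 0" --pt "-0.5 -0.01 0" --pt "-0.5 0 0" --pt "-0.5 -0.01 0" --pt "-0.5 0 0" --pt "-0.5 -0.01 0" --spin '[2,2,2,2,2,2,2,2,2,2]'

```text
time_s: 6.58
eef_pos: [0.7339, -0.0617, 0.0613]
tool_rot: [-2.167, -2.275, 0.0]
force: [-0.7, 1.0, 0.6]
finger_gap: 0.0001
```

Emit:
jog_arm --pt "-0.5 0 0" --pt "-0.5 -0.01 0" --pt "-0.5 0 0" --pt "-0.5 -0.01 0" --pt "-0.5 0 0" --pt "-0.5 -0.01 0" --pt "-0.5 0 0" --pt "-0.5 -0.01 0" --pt "-0.5 0 0" --pt "-0.5 -0.01 0" --spin '[2,2,2,2,2,2,2,2,2,2]'

```text
time_s: 7.42
eef_pos: [0.728, -0.1111, 0.0614]
tool_rot: [2.529, 1.864, 0.0]
force: [-0.3, 0.5, -0.3]
finger_gap: 0.0002
```

```bash
python3 st.py;python3 meas.py
```

```text
t 7.4167 p [ 0.728  -0.1111  0.0614] r 0.1423 th -17.75 ytool ang -17.22 F [-0.32  0.49 -0.31] gap 0.00020959923828067973 j [-0.39  0.75  0.75  1.43 -0.53  1.16  0.14]
axis [ 0.5925 -0.0677] R 0.0 0 of 34
lug phase mod72 nan resid []
tin [ 0.58958281 -0.06742445  0.091     ]meas.py:25: RuntimeWarning: Mean of empty slice.
  ang=np.array(ang); ph=np.degrees(np.angle(np.exp(5j*np.radians(ang)).mean()))/5
  ret = ret.dtype.type(ret / rcount)
```

```bash
cat > ang.py <<'E'
from h import *
d=optics.get_image("top"); m=greens(d); c0=np.array([.5925,-.0677])
ys,xs=np.nonzero(m); W=np.array([ray(d,p,.08)[:2] for p in zip(xs,ys)])-c0
rr=np.linalg.norm(W,axis=1); L=W[(rr>.132)&(rr<.153)]; a=np.degrees(np.arctan2(L[:,1],L[:,0])); used=np.zeros(len(a),bool); A=[]
for i in range(len(a)):
    if used[i]: continue
    g=abs((a-a[i]+180)%360-180)<20; used|=g; v=np.degrees(np.angle(np.exp(1j*np.radians(a[g])).mean())); print("lug",round(v,2),g.sum())
    if g.sum()>35: A.append(v)
ph=np.degrees(np.angle(np.exp(5j*np.radians(A)).mean()))/5
print("phase",ph%72,[round((x-ph+36)%72-36,2) for x in A])
i=d["pixels"][100:320,230:500]; cv2.imwrite("pics/t_%.2f.png"%monitor.get_obs()["time_s"],cv2.resize(i,None,fx=2.5,fy=2.5))
E
python3 ang.py; ls pics
```

```text
lug 46.06 56
lug -98.37 51
lug 118.02 45
lug -170.26 41
phase 45.866211974633316 [np.float64(0.2), np.float64(-0.23), np.float64(0.16), np.float64(-0.12)]
crop0.png
crop1.png
rect_0.15.png
rect_4.82.png
rect_4.87.png
rect_7.47.png
s2.png
scene0.png
scene1.png
t3.png
t_7.52.png
top0.png
top1.png
```

Emit:
jog_arm --pt "-0.5 -0.01 0" --pt "-0.5 -0.01 0" --pt "-0.5 -0.01 0" --pt "-0.5 -0.01 0" --pt "-0.5 -0.01 0" --pt "-0.5 -0.01 0" --pt "-0.5 -0.01 0" --pt "-0.5 -0.01 0" --pt "-0.5 -0.01 0" --pt "-0.5 -0.01 0" --spin '[2,2,2,2,2,2,2,2,2,2]'

```text
time_s: 8.35
eef_pos: [0.7052, -0.1553, 0.0613]
tool_rot: [2.814, 1.396, 0.0]
force: [0.2, 1.4, 0.6]
finger_gap: 0.0
```

Emit:
jog_arm --pt "-0.5 0 0" --pt "-0.5 -0.01 0" --pt "-0.5 0 0" --pt "-0.5 -0.01 0" --pt "-0.37 -0.01 0" --pt "-0.37 -0.01 0" --pt "-0.25 0 0" --pt "-0.25 0 0" --pt "-0.25 0 0" --pt "-0.25 0 0" --spin '[2,2,2,2,1.5,1.5,1,1,1,1]'

```text
time_s: 9.18
eef_pos: [0.6794, -0.1815, 0.0613]
tool_rot: [2.971, 1.02, 0.0]
force: [0.5, 1.7, -0.9]
finger_gap: 0.0002
```

```bash
python3 st.py;python3 ang.py
```

```text
t 9.1833 p [ 0.6794 -0.1815  0.0613] r 0.1432 th -52.66 ytool ang -52.09 F [ 0.46  1.74 -0.91] gap 0.00021359717859505275 j [-0.39  0.75  0.9   1.54 -0.62  1.16 -0.28]
lug 12.07 53
lug 84.04 48
lug -131.99 9
phase 12.056026669899186 [np.float64(0.01), np.float64(-0.01)]
```

Emit:
jog_arm --pt "-0.25 0 0" --pt "-0.25 -0.01 0" --pt "-0.25 0 0" --pt "-0.25 -0.01 0" --pt "-0.12 0 0" --pt "-0.12 0 0" --pt "-0.06 0 0" --pt "0 0 0" --pt "0 0 0" --spin '[1,1,1,1,0.5,0.5,0.2,0,0]'

```text
time_s: 9.98
eef_pos: [0.6686, -0.189, 0.0613]
tool_rot: [3.014, 0.887, -0.0]
force: [1.0, 0.7, 0.3]
finger_gap: 0.0002
```

```bash
python3 st.py;python3 ang.py;ls -t pics|head -1
```

```text
t 9.9833 p [ 0.6686 -0.189   0.0613] r 0.1432 th -57.89 ytool ang -57.2 F [1.01 0.69 0.26] gap 0.0001729757615834028 j [-0.4   0.75  0.92  1.56 -0.63  1.15 -0.35]
lug 6.62 52
lug 78.65 49
lug 149.45 21
phase 6.638135885469024 [np.float64(-0.02), np.float64(0.02)]
t_10.03.png
```

Emit:
jog_arm --pt "-0.08 0 0" --pt "-0.08 0 0" --pt "-0.07 0 0" --pt "0 0 0" --pt "0 0 0" --spin '[0.3,0.3,0.3,0,0]'

```text
time_s: 10.45
eef_pos: [0.6667, -0.1903, 0.0613]
tool_rot: [3.021, 0.863, -0.0]
force: [0.1, 0.4, 0.0]
finger_gap: 0.0001
```

```bash
python3 st.py;python3 ang.py;ls -t pics|head -1
```

```text
t 10.45 p [ 0.6667 -0.1903  0.0613] r 0.1433 th -58.82 ytool ang -58.12 F [0.07 0.4  0.01] gap 8.590900497412333e-05 j [-0.4   0.75  0.92  1.57 -0.63  1.15 -0.36]
lug 5.78 50
lug 77.77 49
lug 149.34 38
phase 5.628861091916325 [np.float64(0.15), np.float64(0.14), np.float64(-0.29)]
t_10.50.png
```

Emit:
jog_arm --pt "0.5 0.2 0" --pt "1.0 0.3 0" --pt "0.5 0.3 -1" --pt "0 0 -3" --pt "0 0 -3" --pt "0 0 -3" --pt "0 0 -3" --pt "0 0 -3" --pt "0 0 -1" --pt "0 0 0" --spin '[0,0,0,0,0,0,0,0,0,0]'

```text
time_s: 11.33
eef_pos: [0.6892, -0.1875, 0.2356]
tool_rot: [3.018, 0.862, 0.007]
force: [-0.3, -0.7, -1.2]
finger_gap: -0.0003
```

Emit:
jog_arm --pt "1 -3 0" --pt "1 -3 0" --pt "1 -3 0" --pt "1 -3 0" --pt "1 -3 0" --pt "1 -3 0" --pt "1 -3 0" --pt "1 -3 0" --pt "1 -3 0" --pt "1 -3 0" --spin '[0,0,0,0,0,0,0,0,0,0]'

```text
time_s: 12.17
eef_pos: [0.6135, 0.1227, 0.2304]
tool_rot: [3.021, 0.863, -0.002]
force: [0.5, -0.4, -0.4]
finger_gap: 0.0002
```

Emit:
jog_arm --pt "1 -3 0" --pt "1 -3 0" --pt "1 -3 0" --pt "1 -3 0" --pt "1 -3 0" --pt "1 -3 0" --pt "1 -3 0" --pt "0 0 0" --spin '[0,0,0,0,0,0,0,0]'

```text
time_s: 12.83
eef_pos: [0.5596, 0.3449, 0.2293]
tool_rot: [-3.015, -0.877, 0.004]
force: [-0.4, 0.9, -0.1]
finger_gap: -0.0001
```

```bash
python3 st.py;python3 ang.py;ls -t pics|head -1; python3 meas.py p
```

```text
t 12.8333 p [0.5596 0.3449 0.2293] r 0.4139 th 94.56 ytool ang -57.55 F [-0.39  0.9  -0.05] gap -6.843448406432457e-05 j [-1.35  0.54  1.07  1.5  -0.48  1.39 -1.26]
lug 5.82 49
lug -66.51 49
lug 77.81 48
lug -138.73 52
lug 149.58 44
phase 5.595261016896427 [np.float64(0.23), np.float64(-0.11), np.float64(0.22), np.float64(-0.32), np.float64(-0.02)]
t_12.88.png
axis [ 0.59366196 -0.06756964] R 0.1175655986671497 217 of 650
lug 5.81 48 rmax 0.154
lug -67.04 46 rmax 0.154
lug 78.33 47 rmax 0.154
lug -138.96 50 rmax 0.154
lug 149.86 47 rmax 0.154
lug phase mod72 5.599299520671379 resid [np.float64(0.21), np.float64(-0.64), np.float64(0.73), np.float64(-0.56), np.float64(0.27)]
ptr 0.135 83 185.33869670824356
ptr 0.15 86 185.44660053027687
ptr 0.165 92 185.43602058885082
ptr 0.18 48 185.038727280303
far 0.19177111955948098
tin [ 0.58958281 -0.06742445  0.091     ]
```

```bash
python3 - <<'E'
from h import *
d=optics.get_image("scene"); m=greens(d); c0=np.array([.5925,-.0677])
vis=d["pixels"].copy()
# expected points, drawn on the picture
for a,R,z,col in((185.4,.193,.01,(0,0,255)),(185.6,.115,.06,(255,0,255)),*[(5.6+72*k,.138,.08,(255,255,0)) for k in range(5)]):
    p=proj(d,[c0[0]+R*np.cos(np.radians(a)),c0[1]+R*np.sin(np.radians(a)),z]); cv2.circle(vis,tuple(int(round(v)) for v in p),1,col,-1)
cv2.imwrite("pics/s4.png",cv2.resize(vis[150:330,180:420],None,fx=3.3,fy=3.3,interpolation=cv2.INTER_CUBIC))
E
```

```text
(no output)
```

View pics/s4.png

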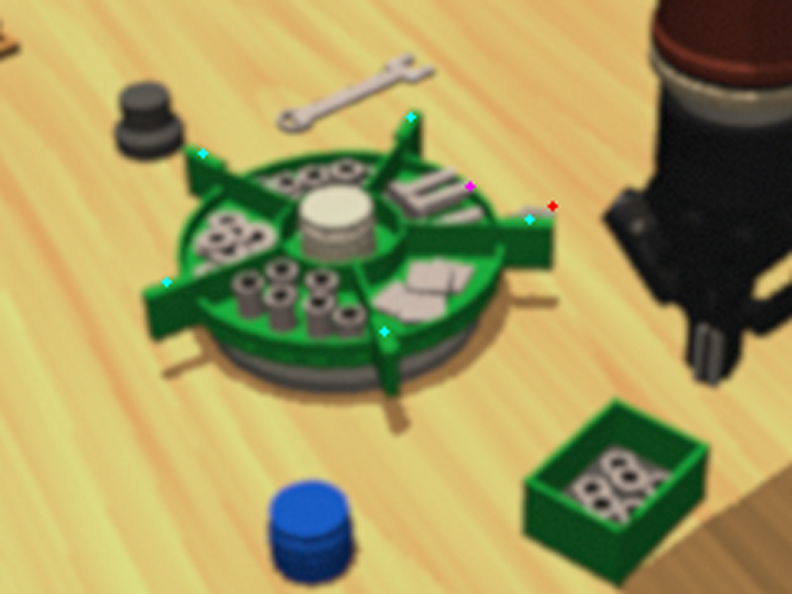

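View pics/t_12.88.png

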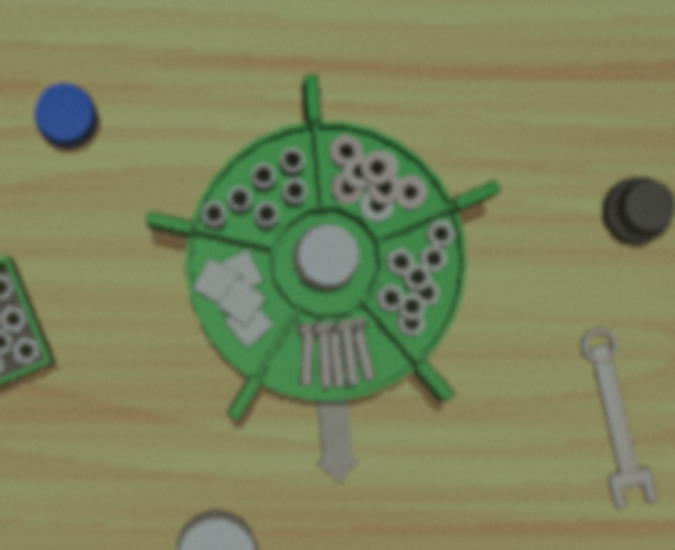

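The top view (pics/t_12.88.png) shows the bolts at about (335,355), over the pointer with its tip at about (338,480). The tin is still in the middle, and the coupling, wrench, bin and blue tin haven't moved. In the scene view the predicted lug points fall on the lug tops.

```bash
python3 -c "
from rig import r
print(r.job_done())"
```

```text
the job is handed in; nothing more can be done
None
```

The bolt compartment now faces front, lined up with the pointer to about 0.2–0.3° by my own measurement. I pushed one lug clockwise through about 125° with the closed fingers, then backed off, lifted clear and handed the job in at about 13 s of the 48 s limit.

- **Alignment:** with the arm clear, all five lugs put the bolts' middle at about 185.6°. The pointer measured about 185.35°, averaged over its length. Single readings scatter by about ±0.3° for the lugs and ±0.2° for the pointer.
- **Tin and bystanders:** by eye, the tin still stands in the middle, and the bin, coupling and wrench look unmoved. I didn't measure their positions again.
- **Forces and final pose:** tool force readings at the end of each move stayed at about 2 N or below. The gripper finished at a height of 0.23 m, touching nothing.
- **Checks that went wrong:** two mid-push measurements failed because the arm hid part of the carousel. I repeated them with the axis position from the first picture. The scene camera only gave a by-eye check: the predicted lug points sat on the lugs, but a lug hid most of the pointer there.

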